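# Check the free play of a doll-turning stand

### The job

The turning stand's lever has some free play in its hidden coupling before it starts to drag the doll round. Holding the orange handle, gently rock the lever anticlockwise (seen from above) until it just meets firm resistance, then clockwise until it just meets resistance again, without turning the doll, and leave it in the middle of that free play. Then record the play: set the green pointer so that its distance from the gauge's red zero line equals the full distance the handle could travel from one resistance to the other, let go, and leave the cup and the loose dolls alone.

Things in the scene. Friction and masses are not known exactly. Their poses are not given: they have to be found in the camera images.
- axis (a point): Vertical turning axis of the blue and grey turning stand (fixed; round foot 156 mm across and 12 mm thick, blue drum 128 mm across up to 43 mm), 85 mm above the table. Lever and doll plate both turn about this axis. The plate (92 mm across) carries a screwed-on wooden doll 62 mm across whose head reaches 163 mm above the table, so keep the gripper's wide side away from it: fingers that close across the lever arm are clear.
- handle (a point): Middle of the grip of the orange handle, an upright round peg 18 mm across, on the end of the flat aluminium lever arm (22 mm wide, top 54 mm above the table), 130 mm from the axis. This point is 85 mm above the table; the peg's top is at 110 mm.
- lever (a joint): Angle of the lever about the stand's axis in rad, positive anticlockwise seen from above; 0 is only the middle of its mechanical range, not of its play. It moves almost freely (about 0.3 N at the handle) within the play, which differs every time: each resistance lies 0.04 to 0.28 rad to one side of 0 or the other. Beyond that the coupling is hard and tries to take the doll plate along; at about 7 N at the handle the plate slips round. 2 to 4 N is enough to feel it.
- red_dot (a point): Red dot on the rim of the doll plate, 40 mm from the axis, 66 mm above the table: shows whether the plate and doll have turned. It must stay within 3 mm of where it was.
- pointer (a joint): Distance of the green pointer from the gauge's red zero line, in m (0 to 0.092), growing along the gauge's +y axis, the direction in which the black 10 mm tick lines follow. It stays where it is put; sliding takes about 1.5 N.
- pointer_grip (a point): Middle of the pointer's grip, a green upright block 14 mm thick along the sliding direction, 26 mm across it and 38 mm high (22 to 60 mm above the table); this point is 43 mm above the table. Its y axis is the sliding direction towards larger readings. It slides on a fixed white gauge body 62 x 135 mm, 20 mm high; the thin green needle beside the block points at the tick lines.
- cup_mid (a point): Loose dark paper cup, 82 mm wide at the rim, 98 mm high; its centre 50 mm up. Leave alone.
- blank_mid (a point): Loose unpainted wooden doll, 58 mm wide, 110 mm high; its centre 55 mm up. Leave alone.
- painted_mid (a point): Loose small black painted doll, 52 mm wide, 75 mm high; its centre 37 mm up. Leave alone.
Not all that is in view belongs to the job. What is shaped like the part that bears pointer but blue is not meant.

How it is judged:
By the outcome, as a careful person would: the job done as asked, in the order asked, and still so for the second after the job is handed in, with the robot touching nothing.
It also fails if it takes over 56 s, if anything falls off the work surface, if the arm or the gripper's body presses on something with over 40 N, if the wrist force passes 120 N, or if a joint passes its speed limit or range.

### The arm

A 6-joint arm with a two-finger parallel gripper is mounted at the origin on the work surface. World frame = base frame: x ahead of the robot, y to its left, z up, the work surface at z = 0. Lengths are in m, angles in rad, forces in N, time in s.
With the tool pointing down it reaches from about 0.25 to 0.775 m from the base axis. Payload 4 kg.
Tool frame: the origin (TCP) lies at the centre of the arm's flange, where the gripper is bolted on; the fingertips stand 199 mm ahead of it and the grasp point (between the pads) lies 180 mm ahead of it (robot.tcp_to_tips is the z of the fingertips in the tool frame, in m); z points along the fingers, y is the line along which they close (so a half turn about z gives the same grasp; the last joint's range is limited). The gripper opens to 94 mm and grips with 3 to 60 N. Pads are 16 mm wide; open, the fingers measure 119 mm over their backs; the gripper's body (75 mm by 177 mm) begins 78 mm behind the grasp point.
Start: joints at [-1.437, 0.087, 1.371, -0, 1.684, -0.103], TCP at [0.129, -0.535, 0.405] pointing down, gripper open.
Joint ranges: [-3.1, 3.1], [-0.76, 2.03], [0.27, 2.55], [-1.08, 4.22], [0.17, 2.65], [-2.57, 2.57]. Speed limits (rad/s): [2.79, 2.79, 3.14, 3.14, 3.14, 3.14].

### API

Orientations are given as [roll, pitch, yaw] about the fixed x, y, z axes, in that order (R = Rz(yaw) Ry(pitch) Rx(roll)).
In Python, from bench import robot gives the robot as it stands.
- The arm moves only by the tool play_rows, never from a script. Its arguments are lists of equal length, an entry for each row: "translation": the shift along the tool's x, y, z scaled (see below), a list of three; "twist": the turn, a rotation vector about the tool's x, y, z scaled (see below), a list of three; "gripper": the opening, from -1 (shut) to 1 (fully open). A call has 1 to 8 rows; each row shifts and turns the commanded pose from where the row before left it, along the tool's axes as they then stand; what a row does not reach is not made up. The controller multiplies each number of a shift by 0.04 m and each number of a turn by 0.1 rad. A row lasts 1/10 s, in which the tool goes at most 50 mm and 8.59 degrees, less where a joint would pass 70% of its speed; a pose out of reach is approached as far as the arm can. A call with a number of a shift or a turn outside -1 to 1 is refused whole. A call with a gripper value outside its range is refused whole. The fingers move at their own pace and stop on an object; the grip force is fixed at half the most. Time passes only in rows, so rows that do not move let the fingers close. It gives the time, the measured TCP pose, the force, the opening and the grip force at its end, in the units of the state.
- robot.get_obs(): the state, without advancing time (a new reading comes with each control period).
- robot.snapshot(name): name is "scene" or "side" or "wrist"; returns the picture (420x560x3 uint8, red, green, blue); there is no depth.
- robot.camera_model(name): a dict with "camera_matrix" (3x3 intrinsics, pixels), "k1" (the pictures are not rectified: a ray, as slopes to the right and down, at radius r is drawn at 1 + k1 r^2 times it, then the intrinsics apply), "rvec" (rotation vector, rad) and "tvec" (3), from world to camera coordinates, as OpenCV has them. Camera axes: x right, y down, z forward; pixel columns grow to the right and rows downward; lengths in m; the calibration is good to about 2 mm. A picture is of the moment at which its call begins: read the wrist's pose just before it. camera_model takes no time and is no camera call; for the wrist camera it gives the pose at the moment of the call.
- robot.close_job(): hands the job in; it is judged then, once.
Trained networks look in the newest picture that a camera, given by its name, has taken for a name from the list of things; names that differ only in an ending like _2 or _b are one class to them, and where a whole thing is asked for, a point or a joint stands for the part that bears it (a point fixed in the world has none). Each returns a list of dicts, best first, with "score" (0 to 1); they miss things now and then, are a little off and sometimes report something else, mostly with a low value. They report only what shows in the picture. A call takes as long as a camera call. They do not tell look-alikes from the thing itself.
- robot.recognise(name, camera): "centre" ([x, y, z] in m, in world coordinates, good to about 4 mm: the middle of the surface that is visible of it).
- robot.spot_point(name, camera): "centre" ([x, y, z] in m, in world coordinates, good to about 4 mm: a listed point, or the origin of a listed thing).
The state is a dict: "time": time; "joint_positions": joint angles; "qvel": joint speeds; "joint_torque": joint torques, N m; "tool_pos": TCP position; "ee_rot": TCP orientation; "wrist_force": force on the tool from outside, world axes, zero at the start; "wrist_torque": the same for the moment, N m; "width": finger opening in m; "finger_force": force on a finger pad.
Only numpy, scipy, OpenCV 4.12 (cv2) and the standard library are available. Lean on these libraries where they do the work, as an engineer would, in place of code of your own. Each camera call takes 0.05 s, during which the arm holds its last target. There are 200 camera calls.

## Working session

There is one attempt and no reset: what is moved stays moved. The work goes in short steps, Python scripts to look and compute and a tool call to move; the robot and the scene stay as the last step left them, time stands still between calls to the robot, and variables do not carry over. Pictures are saved under pics/ and viewed, at most 10 in all, crops included, and the job is handed in when it is done.

Besides the shell and the picture viewer there is one more tool, called as name(argument=value, ...), one argument or row to a line, values as JSON. play_rows: Moves the arm, as the interface text tells. Its arguments: {"type":"object","properties":{"translation":{"type":"array","items":{"type":"array","items":{"type":"number","minimum":-1,"maximum":1}}},"twist":{"type":"array","items":{"type":"array","items":{"type":"number","minimum":-1,"maximum":1}}},"gripper":{"type":"array","items":{"type":"number"}}},"required":["translation","twist","gripper"]}

```bash
mkdir -p pics; ls
python3 - <<'E'
from bench import robot
import cv2,numpy as np
o=robot.get_obs()
for k,v in o.items(): print(k,np.round(v,4).tolist())
a=robot.snapshot("scene");b=robot.snapshot("side")
for n,p in (("scene",a),("side",b)): cv2.imwrite(f"pics/{n}0.png",p[:,:,::-1])
for c in ("scene","side"):
  for n in ("axis","handle","red_dot","pointer_grip","cup_mid","blank_mid","painted_mid"):
    print(c,n,[(np.round(d["centre"],4).tolist(),round(d["score"],2)) for d in robot.spot_point(n,c)][:3])
E
```

```text
pics
time 0.0
joint_positions [-1.4371, 0.0879, 1.3722, 0.0, 1.6836, -0.1031]
qvel [-0.0003, -0.0003, -0.0011, 0.0007, -0.0015, 0.0007]
joint_torque [0.0009, -34.0187, -30.2426, 0.0718, 0.033, -0.0002]
tool_pos [0.129, -0.5345, 0.4035]
ee_rot [-3.1394, -0.0002, 0.2369]
wrist_force [-0.2337, 0.0217, 0.1766]
wrist_torque [-0.0303, 0.0042, 0.0242]
finger_force 0.0
width 0.0941
scene axis [([0.5438, -0.1915, 0.085], 0.91)]
scene handle [([0.7038, -0.326, 0.0363], 0.68), ([0.5846, -0.0685, 0.0834], 0.62), ([0.5059, 0.3203, 0.0424], 0.5)]
scene red_dot [([0.5859, -0.2051, 0.0668], 0.75)]
scene pointer_grip [([0.5047, 0.3232, 0.0418], 0.64), ([0.3674, 0.238, 0.0406], 0.58), ([0.5846, -0.0706, 0.0857], 0.19)]
scene cup_mid [([0.6887, 0.1303, 0.0526], 0.69)]
scene blank_mid [([0.6832, 0.2606, 0.0533], 0.6)]
scene painted_mid [([0.7039, -0.3214, 0.0367], 0.74)]
side axis [([0.5438, -0.1928, 0.0897], 0.64), ([0.5851, -0.2083, 0.0683], 0.15)]
side handle [([0.5852, -0.0675, 0.085], 0.7)]
side red_dot [([0.5819, -0.2097, 0.068], 0.89)]
side pointer_grip [([0.5241, 0.0805, 0.0407], 0.61), ([0.3695, 0.2345, 0.0409], 0.55), ([0.5042, 0.3188, 0.0403], 0.54)]
side cup_mid [([0.6864, 0.1333, 0.0478], 0.96)]
side blank_mid [([0.6877, 0.2629, 0.0565], 0.84)]
side painted_mid [([0.7042, -0.3197, 0.0377], 0.81)]
```

View pics/scene0.png

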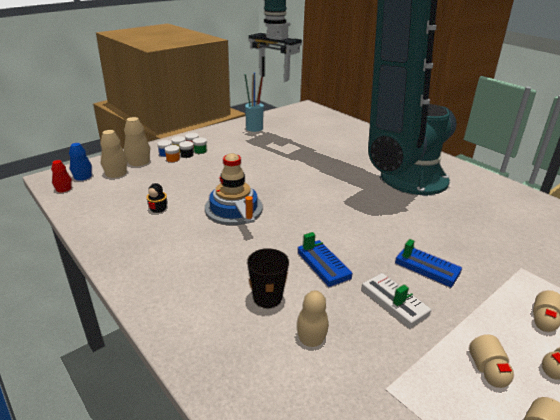

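View pics/side0.png

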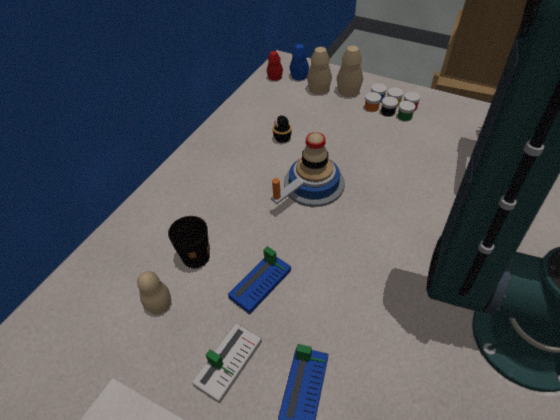

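The white gauge with its green pointer is at about (400,296) in the scene view and (214,358) in the side view. The two blue ones are look-alikes. The handle, at scene (249,207) and side (276,187), agrees with the networks' positions. The lever angle is about 1.25 rad, so tool yaw should be about 1.25.

play_rows(
  translation=[
    [0.864, -0.542, 0],
    [0.864, -0.542, 0],
    [0.864, -0.542, 0],
    [0.864, -0.542, 0],
    [0.864, -0.542, 0],
    [0.864, -0.542, 0],
    [0.864, -0.542, 0],
    [0.864, -0.542, 0],
  ],
  twist=[
    [0, 0, 0],
    [0, 0, 0],
    [0, 0, 0],
    [0, 0, 0],
    [0, 0, 0],
    [0, 0, 0],
    [0, 0, 0],
    [0, 0, 0],
  ],
  gripper=[1, 1, 1, 1, 1, 1, 1, 1],
)

```text
time: 1.6
tool_pos: [0.3579, -0.2998, 0.405]
ee_rot: [3.141, -0.0, 0.237]
wrist_force: [0.3, -0.9, -0.9]
width: 0.0937
finger_force: 0.0
```

play_rows(
  translation=[
    [0.864, -0.542, 0],
    [0.864, -0.542, 0],
    [0.864, -0.542, 0],
    [0.864, -0.542, 0],
    [0.864, -0.542, 0],
    [0.864, -0.542, 0],
    [0.864, -0.542, 0],
    [0.864, -0.542, 0],
  ],
  twist=[
    [0, 0, 0],
    [0, 0, 0],
    [0, 0, 0],
    [0, 0, 0],
    [0, 0, 0],
    [0, 0, 0],
    [0, 0, 0],
    [0, 0, 0],
  ],
  gripper=[1, 1, 1, 1, 1, 1, 1, 1],
)

```text
time: 2.4
tool_pos: [0.5862, -0.0663, 0.4047]
ee_rot: [3.141, -0.0, 0.237]
wrist_force: [-0.4, 0.3, 0.1]
width: 0.0939
finger_force: 0.0
```

play_rows(
  translation=[
    [0, 0, 0],
    [0, 0, 0],
    [0, 0, 0],
    [0, 0, 0],
    [0, 0, 0],
    [0, 0, 0],
    [0, 0, 0],
    [0, 0, 0],
  ],
  twist=[
    [0, 0, -1],
    [0, 0, -1],
    [0, 0, -1],
    [0, 0, -1],
    [0, 0, -1],
    [0, 0, -1],
    [0, 0, -1],
    [0, 0, -1],
  ],
  gripper=[1, 1, 1, 1, 1, 1, 1, 1],
)

```text
time: 3.2
tool_pos: [0.5852, -0.0677, 0.4046]
ee_rot: [-3.142, 0.0, 1.041]
wrist_force: [0.7, -1.0, -0.9]
width: 0.0941
finger_force: 0.0
```

play_rows(
  translation=[
    [0, 0, 0],
    [0, 0, 0],
    [0, 0, 0],
  ],
  twist=[
    [0, 0, -1],
    [0, 0, -1],
    [0, 0, -0.1],
  ],
  gripper=[1, 1, 1],
)

```text
time: 3.5
tool_pos: [0.5852, -0.0677, 0.4046]
ee_rot: [-3.142, 0.0, 1.247]
wrist_force: [-0.9, 0.2, -0.8]
width: 0.0936
finger_force: 0.0
```

Run:
```python
from bench import robot
import cv2,numpy as np
o=robot.get_obs()
for k in ("time","tool_pos","ee_rot","wrist_force"): print(k,np.round(o[k],4).tolist())
a=robot.snapshot("wrist");cv2.imwrite("pics/w1.png",a[:,:,::-1])
for n in ("axis","handle","red_dot"):
    print(n,[(np.round(d["centre"],4).tolist(),round(d["score"],2)) for d in robot.spot_point(n,"wrist")][:3])
```

```text
time 3.5
tool_pos [0.5852, -0.0677, 0.4046]
ee_rot [-3.1415, 0.0001, 1.2472]
wrist_force [-0.9238, 0.2409, -0.7747]
axis [([0.5489, -0.1938, 0.0839], 0.57)]
handle [([0.585, -0.0683, 0.0848], 0.55)]
red_dot [([0.5853, -0.2046, 0.0671], 0.86)]
```

play_rows(
  translation=[
    [0, 0, 0.7],
    [0, 0, 0.7],
    [0, 0, 0.7],
    [0, 0, 0.7],
    [0, 0, 0.7],
    [0, 0, 0],
    [0, 0, 0],
  ],
  twist=[
    [0, 0, 0],
    [0, 0, 0],
    [0, 0, 0],
    [0, 0, 0],
    [0, 0, 0],
    [0, 0, 0],
    [0, 0, 0],
  ],
  gripper=[1, 1, 1, 1, 1, 1, 1],
)

```text
time: 4.4
tool_pos: [0.5852, -0.0678, 0.2647]
ee_rot: [-3.141, 0.0, 1.246]
wrist_force: [1.4, 0.1, 1.4]
width: 0.0942
finger_force: 0.0
```

play_rows(
  translation=[
    [0, 0, 0],
    [0, 0, 0],
    [0, 0, 0],
    [0, 0, 0],
    [0, 0, 0],
    [0, 0, 0],
    [0, 0, 0],
    [0, 0, 0],
  ],
  twist=[
    [0, 0, 0],
    [0, 0, 0],
    [0, 0, 0],
    [0, 0, 0],
    [0, 0, 0],
    [0, 0, 0],
    [0, 0, 0],
    [0, 0, 0],
  ],
  gripper=[-1, -1, -1, -1, -1, -1, -1, -1],
)

```text
time: 5.2
tool_pos: [0.5852, -0.0677, 0.2646]
ee_rot: [-3.141, 0.0, 1.247]
wrist_force: [-0.5, 0.2, -0.3]
width: 0.0335
finger_force: 0.0
```

```bash
cat > h.py <<'E'
from bench import robot
import cv2,numpy as np
A=np.array([0.5448,-0.1925])
def meas(n=6,cam="scene"):
    F=[];P=[]
    for i in range(n):
        im=robot.snapshot(cam); o=robot.get_obs()
        F.append(o["wrist_force"]);P.append(o["tool_pos"])
    p=np.mean(P,0);f=np.mean(F,0);d=p[:2]-A;th=np.arctan2(d[1],d[0])
    u=np.array([np.cos(th),np.sin(th)]);t=np.array([-u[1],u[0]])
    print("t%.2f"%o["time"],"pos",p.round(4),"yaw",np.round(o["ee_rot"][2],3),"th %.4f r %.4f"%(th,np.hypot(*d)),"Frad %.2f Ftan %.2f Fz %.2f"%(f[:2]@u,f[:2]@t,f[2]),"sd",np.std(F,0).round(2),"w",round(o["width"],4))
    return im
E
python3 -c "
from h import *
im=meas(); cv2.imwrite('pics/s2.png',cv2.resize(im[120:260,170:330,::-1],None,fx=4,fy=4))"
```

```text
t5.50 pos [ 0.5852 -0.0678  0.2646] yaw 1.247 th 1.2578 r 0.1311 Frad 0.08 Ftan 0.09 Fz 0.11 sd [0.79 0.37 0.48] w 0.0179
```

play_rows(
  translation=[
    [-0.001, -0.075, 0],
    [0, 0, 0],
  ],
  twist=[
    [0, 0, -0.231],
    [0, 0, 0],
  ],
  gripper=[-1, -1],
)

```text
time: 5.7
tool_pos: [0.5821, -0.0667, 0.2646]
ee_rot: [-3.141, 0.0, 1.271]
wrist_force: [-0.1, -0.1, -0.7]
width: 0.0173
finger_force: 30.0
```

```bash
python3 -c "
from h import *
meas(4)"
```

```text
t5.90 pos [ 0.5822 -0.0668  0.2646] yaw 1.27 th 1.2818 r 0.1311 Frad -0.17 Ftan 0.25 Fz 0.20 sd [0.14 0.62 0.56] w 0.0173
```

play_rows(
  translation=[
    [-0.001, -0.075, 0],
    [0, 0, 0],
  ],
  twist=[
    [0, 0, -0.231],
    [0, 0, 0],
  ],
  gripper=[-1, -1],
)

```text
time: 6.1
tool_pos: [0.5792, -0.0659, 0.2646]
ee_rot: [-3.141, 0.0, 1.294]
wrist_force: [-0.5, -0.4, 0.4]
width: 0.0177
finger_force: 30.0
```

```bash
python3 -c "
from h import *
meas(4)"
```

```text
t6.30 pos [ 0.5793 -0.066   0.2646] yaw 1.293 th 1.3045 r 0.1312 Frad -0.32 Ftan 0.13 Fz -0.31 sd [0.41 0.45 0.41] w 0.0175
```

play_rows(
  translation=[
    [-0.001, -0.075, 0],
    [0, 0, 0],
  ],
  twist=[
    [0, 0, -0.231],
    [0, 0, 0],
  ],
  gripper=[-1, -1],
)

```text
time: 6.5
tool_pos: [0.5763, -0.0652, 0.2646]
ee_rot: [-3.141, 0.0, 1.317]
wrist_force: [-0.8, -1.2, -0.3]
width: 0.0172
finger_force: 30.0
```

```bash
python3 -c "
from h import *
meas(4)"
```

```text
t6.70 pos [ 0.5764 -0.0652  0.2646] yaw 1.316 th 1.3273 r 0.1312 Frad -0.62 Ftan 0.56 Fz -0.05 sd [0.16 0.47 0.89] w 0.0177
```

play_rows(
  translation=[
    [-0.002, -0.075, 0],
    [0, 0, 0],
  ],
  twist=[
    [0, 0, -0.231],
    [0, 0, 0],
  ],
  gripper=[-1, -1],
)

```text
time: 6.9
tool_pos: [0.5734, -0.0645, 0.2646]
ee_rot: [-3.141, 0.0, 1.34]
wrist_force: [0.1, 0.1, -1.1]
width: 0.0177
finger_force: 30.0
```

```bash
python3 -c "
from h import *
meas(4)"
```

```text
t7.10 pos [ 0.5735 -0.0645  0.2646] yaw 1.339 th 1.3501 r 0.1311 Frad -0.94 Ftan 0.07 Fz -1.01 sd [0.69 0.23 0.4 ] w 0.0177
```

play_rows(
  translation=[
    [-0.008, -0.075, 0],
    [0, 0, 0],
  ],
  twist=[
    [0, 0, -0.231],
    [0, 0, 0],
  ],
  gripper=[-1, -1],
)

```text
time: 7.3
tool_pos: [0.5704, -0.064, 0.2646]
ee_rot: [-3.141, -0.0, 1.363]
wrist_force: [-0.2, -0.4, -1.0]
width: 0.0178
finger_force: 30.0
```

```bash
python3 -c "
from h import *
meas(4)"
```

```text
t7.50 pos [ 0.5705 -0.064   0.2646] yaw 1.362 th 1.3732 r 0.1310 Frad -0.11 Ftan 0.33 Fz -0.79 sd [0.33 0.6  0.64] w 0.0173
```

play_rows(
  translation=[
    [-0.004, -0.075, 0],
    [0, 0, 0],
  ],
  twist=[
    [0, 0, -0.231],
    [0, 0, 0],
  ],
  gripper=[-1, -1],
)

```text
time: 7.7
tool_pos: [0.5675, -0.0634, 0.2646]
ee_rot: [-3.141, -0.0, 1.386]
wrist_force: [-0.6, 0.6, -0.4]
width: 0.0171
finger_force: 30.0
```

```bash
python3 -c "
from h import *
meas(4)"
```

```text
t7.90 pos [ 0.5676 -0.0635  0.2646] yaw 1.385 th 1.3961 r 0.1310 Frad 1.18 Ftan 0.59 Fz -1.04 sd [0.58 0.28 0.21] w 0.0178
```

play_rows(
  translation=[
    [-0.001, -0.075, 0],
    [0, 0, 0],
  ],
  twist=[
    [0, 0, -0.231],
    [0, 0, 0],
  ],
  gripper=[-1, -1],
)

```text
time: 8.1
tool_pos: [0.5648, -0.0631, 0.2647]
ee_rot: [3.14, -0.0, 1.409]
wrist_force: [1.9, 1.0, -2.4]
width: 0.0174
finger_force: 30.0
```

```bash
python3 -c "
from h import *
meas(4)"
```

```text
t8.30 pos [ 0.5649 -0.0631  0.2647] yaw 1.408 th 1.4171 r 0.1310 Frad 1.45 Ftan -1.85 Fz -2.74 sd [0.66 0.57 0.24] w 0.0177
```

```bash
cat > h.py <<'E'
from bench import robot
import cv2,numpy as np
from scipy.spatial.transform import Rotation as R
A=np.array([0.5448,-0.1925])
def meas(n=6,cam="scene"):
    F=[];P=[]
    for i in range(n):
        im=robot.snapshot(cam); o=robot.get_obs()
        F.append(o["wrist_force"]);P.append(np.array(o["tool_pos"])+R.from_euler("xyz",o["ee_rot"]).apply([0,0,.18]))
    p=np.mean(P,0);f=np.mean(F,0);d=p[:2]-A;th=np.arctan2(d[1],d[0])
    u=np.array([np.cos(th),np.sin(th)]);t=np.array([-u[1],u[0]])
    print("t%.2f"%o["time"],"grasp",p.round(4),"rot",np.round(o["ee_rot"],4),"th %.4f r %.4f"%(th,np.hypot(*d)),"Frad %.2f Ftan %.2f Fz %.2f"%(f[:2]@u,f[:2]@t,f[2]),"sd",np.std(F,0).round(2),"sdp",np.std(P,0).round(5),"w",round(o["width"],4))
    return im
E
python3 -c "
from h import *
meas(6)"
```

```text
t8.60 grasp [ 0.565  -0.063   0.0847] rot [ 3.1410e+00 -3.0000e-04  1.4086e+00] th 1.4160 r 0.1310 Frad 1.66 Ftan -2.26 Fz -2.72 sd [0.23 0.5  0.74] sdp [1.e-05 1.e-05 1.e-05] w 0.0176
```

play_rows(
  translation=[
    [0, -0.02, 0],
    [0, 0, 0],
  ],
  twist=[
    [0, 0, -0.06],
    [0, 0, 0],
  ],
  gripper=[-1, -1],
)

```text
time: 8.8
tool_pos: [0.5641, -0.0629, 0.2647]
ee_rot: [3.14, -0.0, 1.415]
wrist_force: [4.2, 2.0, -3.2]
width: 0.0176
finger_force: 30.0
```

```bash
python3 -c "
from h import *
meas(8)"
```

```text
t9.20 grasp [ 0.5644 -0.063   0.0847] rot [ 3.1405e+00 -2.0000e-04  1.4146e+00] th 1.4210 r 0.1310 Frad 2.27 Ftan -4.29 Fz -3.78 sd [0.43 0.33 0.27] sdp [1.e-05 1.e-05 1.e-05] w 0.0173
```

play_rows(
  translation=[
    [0, 0.065, 0],
    [0, 0.065, 0],
    [0, 0.065, 0],
    [0, 0.065, 0],
    [0, 0.065, 0],
    [0, 0.065, 0],
    [0, 0.065, 0],
    [0, 0.065, 0],
  ],
  twist=[
    [0, 0, 0.2],
    [0, 0, 0.2],
    [0, 0, 0.2],
    [0, 0, 0.2],
    [0, 0, 0.2],
    [0, 0, 0.2],
    [0, 0, 0.2],
    [0, 0, 0.2],
  ],
  gripper=[-1, -1, -1, -1, -1, -1, -1, -1],
)

```text
time: 10.0
tool_pos: [0.5844, -0.0677, 0.2647]
ee_rot: [-3.142, -0.0, 1.253]
wrist_force: [1.6, 3.4, -1.0]
width: 0.0176
finger_force: 30.0
```

```bash
python3 -c "
from h import *
meas(6)"
```

```text
t10.30 grasp [ 0.5845 -0.0676  0.0847] rot [ 3.1413e+00 -2.0000e-04  1.2546e+00] th 1.2631 r 0.1310 Frad 3.62 Ftan -0.19 Fz -1.38 sd [0.32 0.73 0.42] sdp [1.6e-04 5.0e-05 1.0e-05] w 0.0176
```

play_rows(
  translation=[
    [0.012, 0.075, 0],
    [0, 0, 0],
  ],
  twist=[
    [0, 0, 0.231],
    [0, 0, 0],
  ],
  gripper=[-1, -1],
)

```text
time: 10.5
tool_pos: [0.5873, -0.0684, 0.2646]
ee_rot: [3.141, 0.001, 1.23]
wrist_force: [1.9, 2.7, -1.3]
width: 0.0174
finger_force: 30.0
```

```bash
python3 -c "
from h import *
meas(4)"
```

```text
t10.70 grasp [ 0.5872 -0.0685  0.0847] rot [3.1413e+00 6.0000e-04 1.2313e+00] th 1.2411 r 0.1310 Frad 2.68 Ftan -0.45 Fz -1.22 sd [0.77 0.23 0.6 ] sdp [3.e-05 1.e-05 0.e+00] w 0.0174
```

play_rows(
  translation=[
    [0.02, 0.075, 0],
    [0, 0, 0],
  ],
  twist=[
    [0, 0, 0.231],
    [0, 0, 0],
  ],
  gripper=[-1, -1],
)

```text
time: 10.9
tool_pos: [0.5903, -0.0691, 0.2646]
ee_rot: [3.141, 0.002, 1.207]
wrist_force: [0.3, -0.9, -0.7]
width: 0.0175
finger_force: 30.0
```

```bash
python3 -c "
from h import *
meas(4)"
```

```text
t11.10 grasp [ 0.5901 -0.0694  0.0846] rot [3.1415e+00 1.8000e-03 1.2079e+00] th 1.2180 r 0.1311 Frad -1.48 Ftan -0.12 Fz -1.38 sd [0.69 0.54 0.51] sdp [4.e-05 2.e-05 1.e-05] w 0.0177
```

play_rows(
  translation=[
    [-0.006, 0.075, 0],
    [0, 0, 0],
  ],
  twist=[
    [0, 0, 0.231],
    [0, 0, 0],
  ],
  gripper=[-1, -1],
)

```text
time: 11.3
tool_pos: [0.593, -0.0703, 0.2646]
ee_rot: [3.142, 0.001, 1.184]
wrist_force: [-1.4, -2.5, -1.3]
width: 0.0177
finger_force: 30.0
```

```bash
python3 -c "
from h import *
meas(4)"
```

```text
t11.50 grasp [ 0.5929 -0.0704  0.0846] rot [3.1415e+00 1.4000e-03 1.1850e+00] th 1.1957 r 0.1312 Frad -3.93 Ftan -0.35 Fz -1.21 sd [0.39 0.45 0.29] sdp [3.e-05 1.e-05 1.e-05] w 0.0173
```

play_rows(
  translation=[
    [-0.016, 0.075, 0],
    [0, 0, 0],
  ],
  twist=[
    [0, 0, 0.231],
    [0, 0, 0],
  ],
  gripper=[-1, -1],
)

```text
time: 11.7
tool_pos: [0.5957, -0.0716, 0.2646]
ee_rot: [3.142, 0.0, 1.161]
wrist_force: [-0.5, -3.3, -1.3]
width: 0.0174
finger_force: 30.0
```

```bash
python3 -c "
from h import *
meas(4)"
```

```text
t11.90 grasp [ 0.5956 -0.0716  0.0846] rot [3.1415e+00 3.0000e-04 1.1621e+00] th 1.1733 r 0.1312 Frad -3.22 Ftan -0.54 Fz -1.62 sd [0.29 0.49 0.37] sdp [3.e-05 1.e-05 1.e-05] w 0.0174
```

play_rows(
  translation=[
    [-0.02, 0.075, 0],
    [0, 0, 0],
  ],
  twist=[
    [0, 0, 0.231],
    [0, 0, 0],
  ],
  gripper=[-1, -1],
)

```text
time: 12.1
tool_pos: [0.5983, -0.073, 0.2647]
ee_rot: [3.141, -0.001, 1.138]
wrist_force: [-0.2, -0.8, -1.0]
width: 0.0174
finger_force: 30.0
```

```bash
python3 -c "
from h import *
meas(4)"
```

```text
t12.30 grasp [ 0.5983 -0.0728  0.0847] rot [ 3.1414e+00 -1.0000e-03  1.1394e+00] th 1.1508 r 0.1311 Frad -0.16 Ftan -0.59 Fz -1.65 sd [0.46 0.18 0.42] sdp [3.e-05 1.e-05 0.e+00] w 0.0177
```

play_rows(
  translation=[
    [-0.004, 0.075, 0],
    [0, 0, 0],
  ],
  twist=[
    [0, 0, 0.231],
    [0, 0, 0],
  ],
  gripper=[-1, -1],
)

```text
time: 12.5
tool_pos: [0.6008, -0.0743, 0.2647]
ee_rot: [-3.141, -0.001, 1.115]
wrist_force: [0.5, 2.2, -1.9]
width: 0.0174
finger_force: 30.0
```

```bash
python3 -c "
from h import *
meas(4)"
```

```text
t12.70 grasp [ 0.6008 -0.074   0.0847] rot [-3.1414e+00 -1.3000e-03  1.1163e+00] th 1.1292 r 0.1311 Frad 1.91 Ftan 0.97 Fz -1.57 sd [0.46 0.69 0.27] sdp [2.e-05 1.e-05 2.e-05] w 0.0171
```

play_rows(
  translation=[
    [0.004, 0.02, 0],
    [0, 0, 0],
  ],
  twist=[
    [0, 0, 0.06],
    [0, 0, 0],
  ],
  gripper=[-1, -1],
)

```text
time: 12.9
tool_pos: [0.6013, -0.0745, 0.2647]
ee_rot: [-3.141, -0.001, 1.11]
wrist_force: [0.1, 4.9, -1.3]
width: 0.0174
finger_force: 30.0
```

```bash
python3 -c "
from h import *
meas(8)"
```

```text
t13.30 grasp [ 0.6013 -0.0742  0.0847] rot [-3.1408e+00 -1.0000e-03  1.1102e+00] th 1.1254 r 0.1310 Frad 4.56 Ftan 2.90 Fz -0.70 sd [0.26 0.55 0.37] sdp [1.e-05 1.e-05 1.e-05] w 0.0175
```

play_rows(
  translation=[
    [0.001, -0.06, 0],
    [0.001, -0.06, 0],
    [0.001, -0.06, 0],
    [0.001, -0.06, 0],
    [0.001, -0.06, 0],
    [0.001, -0.06, 0],
    [0.001, -0.06, 0],
    [0.001, -0.06, 0],
  ],
  twist=[
    [0, 0, -0.184],
    [0, 0, -0.184],
    [0, 0, -0.184],
    [0, 0, -0.184],
    [0, 0, -0.184],
    [0, 0, -0.184],
    [0, 0, -0.184],
    [0, 0, -0.184],
  ],
  gripper=[-1, -1, -1, -1, -1, -1, -1, -1],
)

```text
time: 14.1
tool_pos: [0.5836, -0.0673, 0.2647]
ee_rot: [3.142, 0.0, 1.259]
wrist_force: [2.1, 4.2, -2.5]
width: 0.0176
finger_force: 30.0
```

```bash
python3 -c "
from h import *
meas(6)
print([(np.round(d['centre'],4).tolist(),round(d['score'],2)) for c in ('scene','side') for d in (robot.snapshot(c) is not None and robot.spot_point('red_dot',c))])
cv2.imwrite('pics/side3.png',robot.snapshot('side')[:,:,::-1])"
```

```text
t14.40 grasp [ 0.5835 -0.0673  0.0847] rot [-3.1413e+00  4.0000e-04  1.2569e+00] th 1.2709 r 0.1310 Frad 3.55 Ftan 0.23 Fz -1.96 sd [0.39 0.39 0.41] sdp [1.4e-04 5.0e-05 1.0e-05] w 0.0175
[([0.5831, -0.2072, 0.0677], 0.68), ([0.5053, 0.3225, 0.0438], 0.29)]
```

play_rows(
  translation=[
    [0.01, 0, 0],
    [0, 0, 0],
    [0, 0, 0],
    [0, 0, 0],
    [0, 0, 0],
    [0, 0, 0],
  ],
  twist=[
    [0, 0, 0],
    [0, 0, 0],
    [0, 0, 0],
    [0, 0, 0],
    [0, 0, 0],
    [0, 0, 0],
  ],
  gripper=[-1, 0.2, 0.2, 0.2, 0.2, 0.2],
)

```text
time: 15.25
tool_pos: [0.5839, -0.0671, 0.2648]
ee_rot: [3.141, 0.0, 1.257]
wrist_force: [-0.0, 0.0, -0.7]
width: 0.0538
finger_force: 0.0
```

play_rows(
  translation=[
    [0, 0, 0],
    [0, 0, -0.3],
    [0, 0, -0.8],
    [0, 0, -0.8],
    [0, 0, -0.8],
    [0, 0, -0.8],
  ],
  twist=[
    [0, 0, 0],
    [0, 0, 0],
    [0, 0, 0],
    [0, 0, 0],
    [0, 0, 0],
    [0, 0, 0],
  ],
  gripper=[0.2, 0.2, 0.2, 0.2, 0.2, 0.2],
)

```text
time: 15.85
tool_pos: [0.5837, -0.0668, 0.4071]
ee_rot: [3.14, -0.0, 1.257]
wrist_force: [0.4, -0.1, -0.2]
width: 0.0561
finger_force: 0.0
```

play_rows(
  translation=[
    [0.945, -0.54, 0],
    [0.945, -0.54, 0],
    [0.945, -0.54, 0],
    [0.945, -0.54, 0],
    [0.945, -0.54, 0],
    [0.945, -0.54, 0],
    [0.945, -0.54, 0],
    [0.945, -0.54, 0],
  ],
  twist=[
    [0, 0, 0],
    [0, 0, 0],
    [0, 0, 0],
    [0, 0, 0],
    [0, 0, 0],
    [0, 0, 0],
    [0, 0, 0],
    [0, 0, 0],
  ],
  gripper=[0.2, 0.2, 0.2, 0.2, 0.2, 0.2, 0.2, 0.2],
)

```text
time: 16.65
tool_pos: [0.5121, 0.2757, 0.406]
ee_rot: [3.14, -0.001, 1.257]
wrist_force: [0.5, 1.1, -0.3]
width: 0.0565
finger_force: 0.0
```

```bash
python3 -c "
from h import *
o=robot.get_obs();print(o['time'],np.round(o['tool_pos'],4),o['width'])
a=robot.snapshot('wrist');np.save('w4.npy',a);m=robot.camera_model('wrist');import pickle;pickle.dump(m,open('w4.pkl','wb'))
cv2.imwrite('pics/w4.png',a[:,:,::-1])
print([(np.round(d['centre'],4).tolist(),round(d['score'],2)) for d in robot.spot_point('pointer_grip','wrist')])
for c in ('scene','side'):
  robot.snapshot(c)
  for n in ('handle','red_dot'): print(c,n,[(np.round(d['centre'],4).tolist(),round(d['score'],2)) for d in robot.spot_point(n,c)])
"
```

```text
16.65 [0.5121 0.2757 0.406 ] 0.05649091404869453
[([0.5093, 0.3142, 0.0397], 0.72), ([0.37, 0.2338, 0.0406], 0.6), ([0.5224, 0.0734, 0.044], 0.52)]
scene handle [([0.5837, -0.073, 0.085], 0.79)]
scene red_dot [([0.584, -0.2064, 0.0659], 0.64)]
side handle [([0.5834, -0.069, 0.0836], 0.55)]
side red_dot []
```

View pics/w4.png

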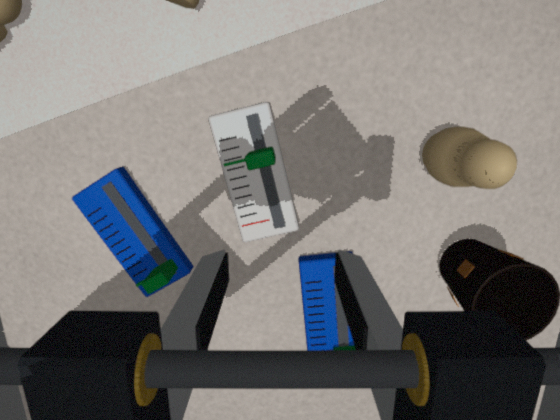

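The red zero line is at about (256,223), and the black ticks run up to about (228,138). The green block is at (260,158), with its needle tip near (226,163). I'll zoom in and rectify the gauge's top plane (z≈0.02).

```bash
cat > g.py <<'E'
import numpy as np,cv2,pickle
def ray(m,uv,z):
    K=m["camera_matrix"];x=(np.array(uv,float)-[K[0][2],K[1][2]])/[K[0][0],K[1][1]]
    s=x.copy()
    for _ in range(20): s=x/(1+m["k1"]*(s**2).sum(-1,keepdims=True))
    Rm=cv2.Rodrigues(np.array(m["rvec"],float))[0];C=-Rm.T@np.ravel(m["tvec"])
    d=np.c_[s,np.ones(len(s))]@Rm
    return C+d*((z-C[2])/d[:,2])[:,None]
def proj(m,P):
    Rm=cv2.Rodrigues(np.array(m["rvec"],float))[0];c=np.asarray(P)@Rm.T+np.ravel(m["tvec"])
    s=c[:,:2]/c[:,2:];s=s*(1+m["k1"]*(s**2).sum(1,keepdims=True));K=m["camera_matrix"]
    return s*[K[0][0],K[1][1]]+[K[0][2],K[1][2]]
def rect(m,im,c,yaw,z,hx=.045,hy=.08,s=4000):
    n,k=int(2*hx*s),int(2*hy*s);X,Y=np.meshgrid((np.arange(n)-n/2)/s,(k/2-np.arange(k))/s)
    ex=np.array([np.cos(yaw),np.sin(yaw)]);ey=np.array([-ex[1],ex[0]])
    P=np.c_[np.c_[X.ravel(),Y.ravel()]@np.array([ex,ey])+c,np.full(X.size,z)]
    q=proj(m,P).astype(np.float32).reshape(k,n,2);return cv2.remap(im,q[...,0],q[...,1],cv2.INTER_CUBIC)
E
python3 - <<'E'
from g import *
m=pickle.load(open("w4.pkl","rb"));a=np.load("w4.npy")
P=ray(m,[[209,116],[268,103],[244,240],[298,229]],.02);print(P.round(4))
c=P[:,:2].mean(0);e=(P[0]+P[1]-P[2]-P[3])[:2];yaw=np.arctan2(-e[0],e[1])
print(c,yaw,np.linalg.norm(e)/2,np.linalg.norm(P[0]-P[1]))
r=rect(m,a,c,yaw,.02);cv2.imwrite("pics/r4.png",cv2.resize(r,None,fx=.9,fy=.9)[:,:,::-1])
E
```

```text
[[0.466  0.3766 0.02  ]
 [0.5244 0.3707 0.02  ]
 [0.4569 0.246  0.02  ]
 [0.515  0.2405 0.02  ]]
[0.49059152 0.30847728] -0.07045264471208812 0.13068786259572554 0.05868135079363591
```

View pics/r4.png

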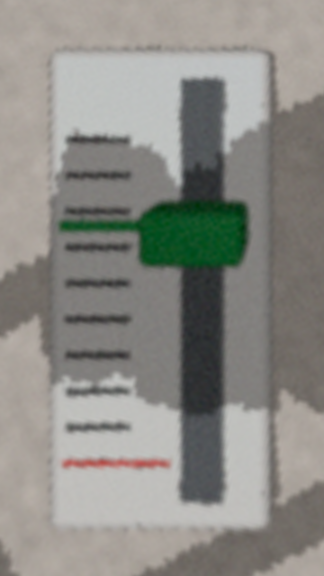

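play_rows(
  translation=[
    [0, 0, 0],
    [0, 0, 0],
    [0, 0, 0],
    [0, 0, 0],
    [0, 0, 0],
    [0, 0, 0],
    [0, 0, 0],
  ],
  twist=[
    [0, 0, 0.95],
    [0, 0, 0.95],
    [0, 0, 0.95],
    [0, 0, 0.95],
    [0, 0, 0.95],
    [0, 0, 0.95],
    [0, 0, 0.95],
  ],
  gripper=[0.2, 0.2, 0.2, 0.2, 0.2, 0.2, 0.2],
)

```text
time: 17.75
tool_pos: [0.5134, 0.2726, 0.4048]
ee_rot: [3.141, 0.0, 0.586]
wrist_force: [-0.7, -0.6, 0.4]
width: 0.0564
finger_force: 0.0
```

play_rows(
  translation=[
    [0, 0, 0],
    [0, 0, 0],
    [0, 0, 0],
    [0, 0, 0],
    [0, 0, 0],
    [0, 0, 0],
    [0, 0, 0],
  ],
  twist=[
    [0, 0, 0.95],
    [0, 0, 0.95],
    [0, 0, 0.95],
    [0, 0, 0.95],
    [0, 0, 0.95],
    [0, 0, 0.95],
    [0, 0, 0.95],
  ],
  gripper=[0.2, 0.2, 0.2, 0.2, 0.2, 0.2, 0.2],
)

```text
time: 18.45
tool_pos: [0.5134, 0.2727, 0.4048]
ee_rot: [3.141, -0.0, -0.079]
wrist_force: [-0.3, 0.1, 0.6]
width: 0.0564
finger_force: 0.0
```

play_rows(
  translation=[
    [-0.15, -0.55, 0],
    [-0.15, -0.55, 0],
    [0, 0, 0],
  ],
  twist=[
    [0, 0, 0],
    [0, 0, 0],
    [0, 0, 0],
  ],
  gripper=[0.2, 0.2, 0.2],
)

```text
time: 18.75
tool_pos: [0.5041, 0.3193, 0.4046]
ee_rot: [-3.141, 0.0, -0.072]
wrist_force: [0.2, 0.3, -0.1]
width: 0.0566
finger_force: 0.0
```

```bash
python3 -c "
from h import *
from g import *
o=robot.get_obs();print(o['time'],np.round(o['tool_pos'],4),o['ee_rot'],np.round(o['joint_positions'],3))
m0=pickle.load(open('w4.pkl','rb'))
a=robot.snapshot('wrist');m=robot.camera_model('wrist');np.save('w5.npy',a);pickle.dump(m,open('w5.pkl','wb'))
for q in (m0,m): print(-cv2.Rodrigues(np.array(q['rvec'],float))[0].T@np.ravel(q['tvec']))
print([(np.round(d['centre'],4).tolist(),round(d['score'],2)) for d in robot.spot_point('pointer_grip','wrist')])
r=rect(m,a,np.array([.4906,.3085]),-.0705,.02)
cv2.imwrite('pics/r5.png',np.hstack([cv2.resize(r,None,fx=.9,fy=.9),cv2.resize(a,None,fx=.8,fy=.8,dst=None)[:0] if 0 else cv2.resize(a,(448,576))])[:,:,::-1])
"
```

```text
18.75 [0.5041 0.3193 0.4046] [-3.14099449e+00  4.44807190e-04 -7.22876498e-02] [4.690e-01 1.920e-01 1.253e+00 1.000e-03 1.696e+00 2.113e+00]
[0.53395927 0.35615636 0.38592084]
[0.58283741 0.31245662 0.38440272]
[([0.5224, 0.0734, 0.0449], 0.95), ([0.5084, 0.3176, 0.0422], 0.72)]
```

View pics/r5.png

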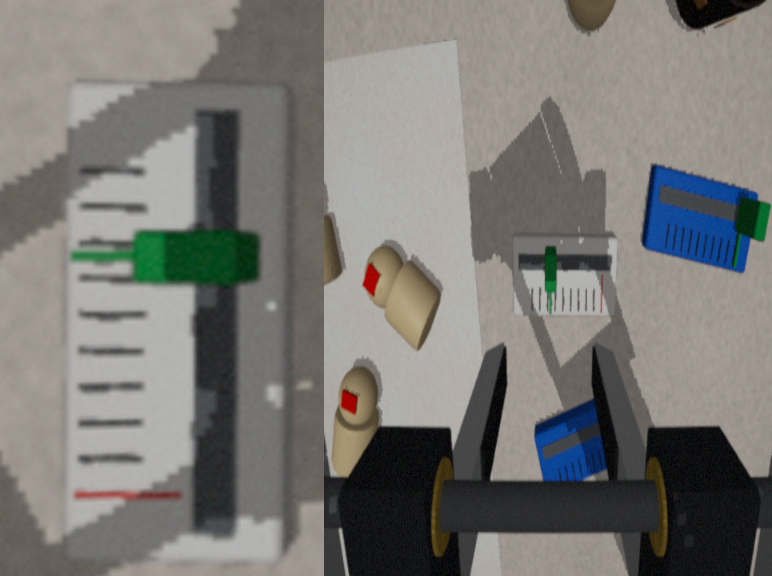

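play_rows(
  translation=[
    [0.05, 0.075, 0.8],
    [0, 0, 0.8],
    [0, 0, 0.8],
    [0, 0, 0.8],
    [0, 0, 0.8],
    [0, 0, 0.41],
    [0, 0, 0],
  ],
  twist=[
    [0, 0, 0.12],
    [0, 0, 0],
    [0, 0, 0],
    [0, 0, 0],
    [0, 0, 0],
    [0, 0, 0],
    [0, 0, 0],
  ],
  gripper=[0.2, 0.2, 0.2, 0.2, 0.2, 0.2, 0.2],
)

```text
time: 19.55
tool_pos: [0.5053, 0.3137, 0.2247]
ee_rot: [3.137, 0.006, -0.087]
wrist_force: [-0.1, -0.6, 0.3]
width: 0.0563
finger_force: 0.0
```

play_rows(
  translation=[
    [0, 0, 0],
    [0, 0, 0],
    [0, 0, 0],
    [0, 0, 0],
    [0, 0, 0],
    [0, 0, 0],
    [0, 0, 0],
    [0, 0, 0],
  ],
  twist=[
    [0, 0, 0],
    [0, 0, 0],
    [0, 0, 0],
    [0, 0, 0],
    [0, 0, 0],
    [0, 0, 0],
    [0, 0, 0],
    [0, 0, 0],
  ],
  gripper=[-1, -1, -1, -1, -1, -1, -1, -1],
)

```text
time: 20.35
tool_pos: [0.506, 0.316, 0.2289]
ee_rot: [-3.141, -0.001, -0.085]
wrist_force: [-0.7, 1.0, 2.6]
width: 0.014
finger_force: 30.0
```

```bash
python3 -c "
from h import *
meas(3)
im=robot.snapshot('wrist'); m=robot.camera_model('wrist')
import pickle;np.save('w6.npy',im);pickle.dump(m,open('w6.pkl','wb'))
cv2.imwrite('pics/w6.png',im[:,:,::-1])"
```

```text
t20.50 grasp [0.5062 0.3162 0.0488] rot [-3.1406e+00 -9.0000e-04 -8.4700e-02] th 1.6465 r 0.5101 Frad 0.74 Ftan -0.54 Fz 3.95 sd [0.24 0.26 0.67] sdp [0.e+00 1.e-05 0.e+00] w 0.0139
```

View pics/w6.png

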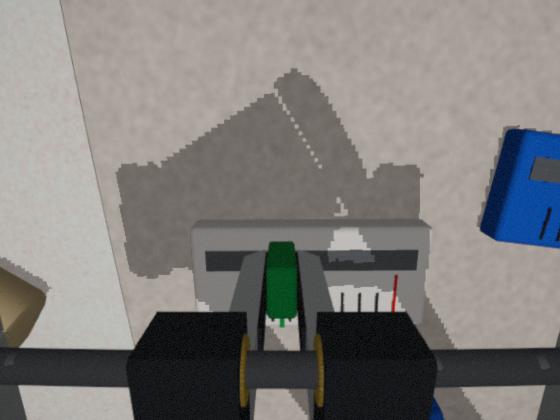

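The green block is held between the fingers at (281,280), and the red line is at (396,290). The current reading is about 66.2 mm, so I'll slide it −29.8 mm along the gauge.

play_rows(
  translation=[
    [0, 0.106, 0],
    [0, 0.107, 0],
    [0, 0.106, 0],
    [0, 0.107, 0],
    [0, 0.106, 0],
    [0, 0.107, 0],
    [0, 0.106, 0],
    [0, 0, 0],
  ],
  twist=[
    [0, 0, 0],
    [0, 0, 0],
    [0, 0, 0],
    [0, 0, 0],
    [0, 0, 0],
    [0, 0, 0],
    [0, 0, 0],
    [0, 0, 0],
  ],
  gripper=[-1, -1, -1, -1, -1, -1, -1, -1],
)

```text
time: 21.35
tool_pos: [0.5036, 0.2851, 0.2288]
ee_rot: [3.141, -0.001, -0.086]
wrist_force: [-0.5, 0.4, 6.2]
width: 0.0139
finger_force: 30.0
```

```bash
python3 -c "
from h import *
meas(3)"
```

```text
t21.50 grasp [0.5038 0.285  0.0488] rot [ 3.1406e+00 -9.0000e-04 -8.5400e-02] th 1.6565 r 0.4793 Frad -0.15 Ftan -0.26 Fz 5.73 sd [0.61 0.27 0.54] sdp [1.e-05 0.e+00 0.e+00] w 0.0138
```

play_rows(
  translation=[
    [0, 0, 0],
    [0, 0, 0],
    [0, 0, 0],
    [0, 0, 0],
    [0, 0, 0],
    [0, 0, 0],
  ],
  twist=[
    [0, 0, 0],
    [0, 0, 0],
    [0, 0, 0],
    [0, 0, 0],
    [0, 0, 0],
    [0, 0, 0],
  ],
  gripper=[-0.2, -0.2, -0.2, -0.2, -0.2, -0.2],
)

```text
time: 22.1
tool_pos: [0.5034, 0.286, 0.228]
ee_rot: [3.141, 0.0, -0.085]
wrist_force: [0.2, 0.9, -0.2]
width: 0.0374
finger_force: 0.0
```

play_rows(
  translation=[
    [0, 0, -0.7],
    [0, 0, -0.8],
    [0, 0, -0.8],
    [0, 0, -0.8],
    [0, 0, -0.8],
    [0, 0, -0.5],
    [0, 0, 0],
    [0, 0, 0],
  ],
  twist=[
    [0, 0, 0],
    [0, 0, 0],
    [0, 0, 0],
    [0, 0, 0],
    [0, 0, 0],
    [0, 0, 0],
    [0, 0, 0],
    [0, 0, 0],
  ],
  gripper=[-0.2, -0.2, -0.2, -0.2, -0.2, -0.2, -0.2, -0.2],
)

```text
time: 22.9
tool_pos: [0.5033, 0.286, 0.4038]
ee_rot: [3.141, 0.0, -0.085]
wrist_force: [-0.2, -0.0, -0.3]
width: 0.0375
finger_force: 0.0
```

```bash
python3 -c "
from h import *
from g import *
robot.snapshot('scene')
o=robot.get_obs();print(o['time'],np.round(o['tool_pos'],4),o['ee_rot'])
a=robot.snapshot('wrist');m=robot.camera_model('wrist');np.save('w7.npy',a);pickle.dump(m,open('w7.pkl','wb'))
c=np.array([.4949,.2990]);C=-cv2.Rodrigues(np.array(m['rvec'],float))[0].T@np.ravel(m['tvec']);print('camY',(C[:2]-c)@[np.sin(.083),np.cos(.083)],C)
r=rect(m,a,c,-.083,.02);r5=rect(pickle.load(open('w5.pkl','rb')),np.load('w5.npy'),c,-.083,.02)
cv2.imwrite('pics/r7.png',cv2.resize(np.hstack([r5,r]),None,fx=.9,fy=.9)[:,:,::-1])
for c in ('scene','side'):
  robot.snapshot(c)
  for n in ('handle','red_dot'): print(c,n,[(np.round(d['centre'],4).tolist(),round(d['score'],2)) for d in robot.spot_point(n,c)][:2])
"
```

```text
22.95 [0.5032 0.286  0.4026] [ 3.14026068e+00  2.17587271e-03 -8.48420552e-02]
camY -0.012692797430282421 [0.58147753 0.27906087 0.38150004]
scene handle [([0.5831, -0.07, 0.0848], 0.95)]
scene red_dot [([0.5838, -0.2056, 0.0659], 0.76), ([0.7033, -0.3248, 0.0371], 0.72)]
side handle [([0.5859, -0.0687, 0.0855], 0.58)]
side red_dot []
```

View pics/r7.png

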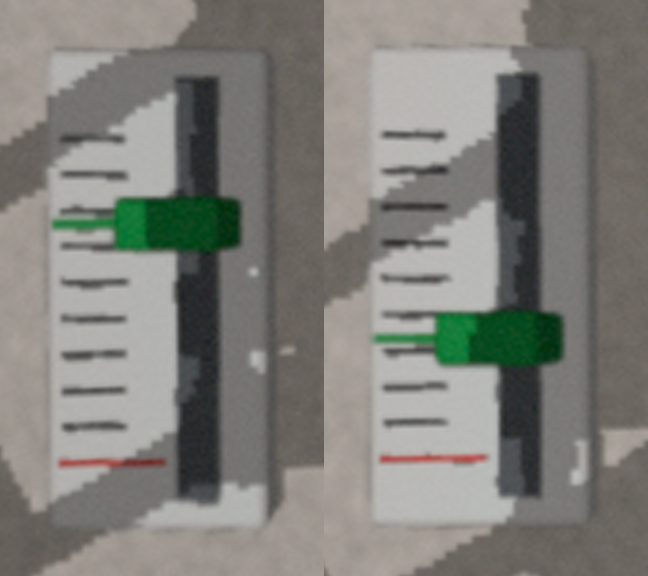

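After rectifying, the needle is at row ≈339, the red line at ≈458.5, and the 30/40 mm ticks at ≈351/315. That reads about 33.2 mm against a target of 36.4. I'll measure both at sub-pixel level.

```bash
cat > rd.py <<'E'
from g import *
from scipy.signal import find_peaks
def reading(n,c=np.array([.4949,.2990]),x0=None):
    m=pickle.load(open(n+".pkl","rb"));a=np.load(n+".npy")
    r=rect(m,a,c,-.083,.02).astype(float)
    g=lambda s,b:s-cv2.blur(s.reshape(-1,1),(1,b)).ravel()
    T=r[:,78:120] if x0 is None else r[:,x0:x0+42]
    N=r[:,62:100] if x0 is None else r[:,x0-12:x0+30]
    dark=-g(T.sum(2).mean(1),31)
    red=(r[:,80:170,0]-r[:,80:170,1]).mean(1);gr=(N[...,1]-N[...,0]).mean(1)
    def cen(s):
        s=np.clip(s-np.median(s)-0.25*(s.max()-np.median(s)),0,None);i=s.argmax();j=np.arange(max(i-12,0),i+13);return (s[j]*j).sum()/s[j].sum()
    yr,yn=cen(red),cen(gr)
    pk=[p for p in find_peaks(dark,height=dark.max()*.35,distance=25)[0]]
    pk=[(np.clip(dark[p-6:p+7],0,None)*np.arange(p-6,p+7)).sum()/np.clip(dark[p-6:p+7],0,None).sum() for p in pk if 6<p<len(dark)-7]
    print(n,"red",yr.round(2),"needle",yn.round(2),"plain mm",((yr-yn)/4).round(2)); 
    k=[((yr-p)/4).round(2) for p in pk];print("ticks",k)
E
python3 -c "
from rd import *
reading('w5');reading('w7',x0=70)"
```

```text
w5 red 513.93 needle 248.68 plain mm 66.31
ticks [np.float64(90.25), np.float64(80.18), np.float64(66.13), np.float64(60.03), np.float64(49.83), np.float64(39.9), np.float64(29.98), np.float64(19.95), np.float64(10.19), np.float64(0.15)]
w7 red 509.17 needle 375.53 plain mm 33.41
ticks [np.float64(89.93), np.float64(79.95), np.float64(70.03), np.float64(59.83), np.float64(49.81), np.float64(39.85), np.float64(33.47), np.float64(19.73), np.float64(10.12), np.float64(-0.15)]
```

play_rows(
  translation=[
    [0, -0.05, 0.8],
    [0, 0, 0.8],
    [0, 0, 0.8],
    [0, 0, 0.8],
    [0, 0, 0.8],
    [0, 0, 0.36],
    [0, 0, 0],
    [0, 0, 0],
  ],
  twist=[
    [0, 0, 0],
    [0, 0, 0],
    [0, 0, 0],
    [0, 0, 0],
    [0, 0, 0],
    [0, 0, 0],
    [0, 0, 0],
    [0, 0, 0],
  ],
  gripper=[-0.2, -0.2, -0.2, -0.2, -0.2, -0.2, -0.2, -0.2],
)

```text
time: 24.1
tool_pos: [0.504, 0.2882, 0.2309]
ee_rot: [-3.141, -0.001, -0.085]
wrist_force: [0.3, 0.1, 0.3]
width: 0.0375
finger_force: 0.0
```

play_rows(
  translation=[
    [0, 0, 0],
    [0, 0, 0],
    [0, 0, 0],
    [0, 0, 0],
    [0, 0, 0],
    [0, 0, 0],
  ],
  twist=[
    [0, 0, 0],
    [0, 0, 0],
    [0, 0, 0],
    [0, 0, 0],
    [0, 0, 0],
    [0, 0, 0],
  ],
  gripper=[-1, -1, -1, -1, -1, -1],
)

```text
time: 24.7
tool_pos: [0.504, 0.288, 0.2312]
ee_rot: [-3.141, -0.002, -0.085]
wrist_force: [-0.3, -2.8, 5.3]
width: 0.0139
finger_force: 30.0
```

```bash
python3 -c "
from h import *
meas(4)"
```

```text
t24.90 grasp [0.5044 0.2881 0.0512] rot [-3.141e+00 -2.200e-03 -8.480e-02] th 1.6547 r 0.4823 Frad -1.57 Ftan 0.32 Fz 5.52 sd [0.79 0.38 0.6 ] sdp [1.e-05 2.e-05 2.e-05] w 0.0135
```

Grasp at y=0.2881, close to the 0.2880 target. Releasing, lifting and verifying.

play_rows(
  translation=[
    [0, 0, 0],
    [0, 0, 0],
    [0, 0, 0],
    [0, 0, 0],
    [0, 0, 0],
    [0, 0, 0],
  ],
  twist=[
    [0, 0, 0],
    [0, 0, 0],
    [0, 0, 0],
    [0, 0, 0],
    [0, 0, 0],
    [0, 0, 0],
  ],
  gripper=[-0.2, -0.2, -0.2, -0.2, -0.2, -0.2],
)

```text
time: 25.5
tool_pos: [0.5035, 0.288, 0.2296]
ee_rot: [3.141, 0.0, -0.085]
wrist_force: [-0.3, -0.3, 0.2]
width: 0.0375
finger_force: 0.0
```

play_rows(
  translation=[
    [0, 0, -0.7],
    [0, 0, -0.8],
    [0, 0, -0.8],
    [0, 0, -0.8],
    [0, 0, -0.8],
    [0, 0, -0.4],
    [0, 0, 0],
    [0, 0, 0],
  ],
  twist=[
    [0, 0, 0],
    [0, 0, 0],
    [0, 0, 0],
    [0, 0, 0],
    [0, 0, 0],
    [0, 0, 0],
    [0, 0, 0],
    [0, 0, 0],
  ],
  gripper=[-0.2, -0.2, -0.2, -0.2, -0.2, -0.2, -0.2, -0.2],
)

```text
time: 26.3
tool_pos: [0.5035, 0.288, 0.4013]
ee_rot: [3.141, 0.0, -0.085]
wrist_force: [-0.4, 0.3, 0.4]
width: 0.0377
finger_force: 0.0
```

```bash
python3 -c "
from h import *
from rd import *
for i in range(4): robot.snapshot('scene')
o=robot.get_obs();print(o['time'],np.round(o['tool_pos'],4),np.round(o['wrist_force'],1))
a=robot.snapshot('wrist');m=robot.camera_model('wrist');np.save('w8.npy',a);pickle.dump(m,open('w8.pkl','wb'))
C=-cv2.Rodrigues(np.array(m['rvec'],float))[0].T@np.ravel(m['tvec']);print('camY',(C[:2]-[.4949,.299])@[np.sin(.083),np.cos(.083)])
reading('w8',x0=70)
cv2.imwrite('pics/r8.png',cv2.resize(rect(m,a,np.array([.4949,.2990]),-.083,.02),None,fx=.9,fy=.9)[:,:,::-1])
for c in ('scene','side'):
  im=robot.snapshot(c)
  for n in ('handle','red_dot','cup_mid','blank_mid'): print(c,n,[(np.round(d['centre'],4).tolist(),round(d['score'],2)) for d in robot.spot_point(n,c)][:2])
"
```

```text
26.5 [0.5034 0.288  0.3997] [0.3 1.1 0.7]
camY -0.010650573192249106
w8 red 508.08 needle 361.55 plain mm 36.63
ticks [np.float64(90.21), np.float64(80.13), np.float64(70.03), np.float64(60.1), np.float64(49.96), np.float64(39.86), np.float64(29.85), np.float64(19.95), np.float64(10.07), np.float64(-0.14)]
scene handle [([0.5824, -0.0691, 0.0852], 0.91)]
scene red_dot [([0.5892, -0.2044, 0.0682], 0.89)]
scene cup_mid [([0.6899, 0.1262, 0.0514], 0.7)]
scene blank_mid [([0.6885, 0.2599, 0.0534], 0.89)]
side handle []
side red_dot []
side cup_mid []
side blank_mid []
```

View pics/r8.png

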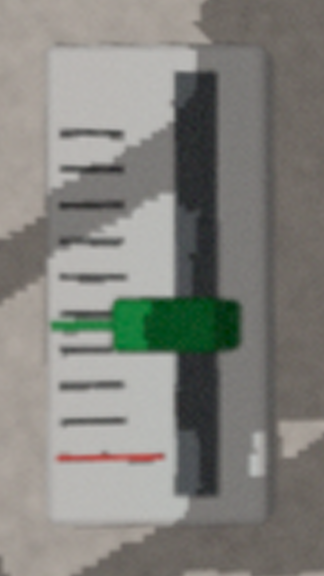

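The needle sits at row ≈326 between the 30 and 40 mm ticks (349/314), so it reads about 36.6 mm against the measured 36.4 mm of play. The handle and red dot haven't moved, within measurement noise, and the robot is clear of everything.

```bash
python3 -c "
from bench import robot
print(robot.close_job())"
```

```text
the job is handed in; nothing more can be done
None
```

The job is handed in: I measured the handle's free play at about 36.4 mm, left the lever in the middle of it, and set the green pointer to about 36.6 mm by camera; the red dot and handle showed no movement beyond measurement noise, and I don't have the verdict.

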